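Lock the ply blank in its sawing jig with the wing knob

TASK

Two identical green sawing jigs lie on the bench, each with a red wing knob close beside its metal guide rail. On the jig that has the slatted plywood blank in it, turn the wing knob clockwise to its stop, so that its wings lie along the rail and its steel toe lies across the blank's edge. Leave the blank lying where it is, and leave the empty jig's knob as you found it.

Things in the scene. Friction and masses are not known exactly. Their poses are not given: they have to be found in the camera images.
- knob_work (a joint): Angle (rad) of the red wing knob on the jig with the blank, about a vertical axis; grows clockwise seen from above. 0 (stop): wings square to the guide rail, toe parallel to the rail, clear of the blank. 1.571 (hard stop): wings along the rail, toe square to it, over the blank. Starts at 0.15 to 0.5, stays where left, takes about 0.06 N m to turn.
- knob_work_grip (a point): Point on that knob's axis, 78 mm above the bench; turns with it: z up, y along the wings, x out along the toe. Wings: one upright flat blade 64 mm long, 10 mm thick, 54 to 80 mm above the bench; grip it across its thickness over the middle. Guide rail: near face 45 mm from the axis (13 mm past the wing tips), top 58 mm above the bench; fingertips above 60 mm clear it.
- blank: Loose pale plywood blank with three slots, like a small ladder, 150 x 90 x 12 mm, about 90 g, flat on the green jig board (220 x 210 mm, 18 mm thick, fixed), on the other side of the knob from the rail. Origin: centre of its underside; x along its length, parallel to the rail; z up. Its near edge is about 43 mm from the knob's axis; the toe passes 2 mm above it.
- knob_spare_toe (a point): Tip of the steel toe under the empty jig's knob, 35 mm above the bench; turns with that knob, x pointing from its axis (60 mm away) to the tip. This jig and knob are the twins of the working ones, and the knob must not be turned. Both toes are 18 mm wide, 32 to 39 mm above the bench; both rails 200 mm long, 16 mm thick, along one edge of the board.
There are look-alikes about, which are no part of the job. What is shaped like the blank but black is not meant.

How it is judged:
By the outcome, as a careful person would: the job done as asked, in the order asked, and still so for the second after the job is handed in, with the robot touching nothing.
It also fails if it takes over 32 s, if anything falls off the work surface, if the arm or the gripper's body presses on something with over 40 N, if the wrist force passes 120 N, or if a joint passes its speed limit or range.

ROBOT

A 6-joint arm with a two-finger parallel gripper is mounted at the origin on the work surface. World frame = base frame: x ahead of the robot, y to its left, z up, the work surface at z = 0. Lengths are in m, angles in rad, forces in N, time in s.
With the tool pointing down it reaches from about 0.3 to 0.875 m from the base axis. Payload 6.4 kg.
Tool frame: the origin (TCP) lies midway between the tips of the shut fingers; the grasp point (between the pads) lies 19 mm behind it; z points along the fingers, y is the line along which they close (so a half turn about z gives the same grasp; the last joint's range is limited). The gripper opens to 85 mm and grips with 20 to 120 N. Pads are 22 mm wide; open, the fingers measure 114 mm over their backs; the gripper's body (76 mm by 85 mm) begins 54 mm behind the grasp point. The pads swing forward as they close: fully open they stand 13 mm farther back than shut.
Start: joints at [1.138, 0.181, 1.607, -0, 1.354, -0.206], TCP at [0.129, 0.56, 0.231] pointing down, gripper open.
Joint ranges: [-2.99, 2.99], [-0.89, 2.07], [0.3, 2.58], [-1.14, 4.28], [0, 2.63], [-3.12, 3.12]. Speed limits (rad/s): [2.57, 2.57, 3.01, 3.14, 3.14, 3.14].

INTERFACE

Orientations are given as a unit quaternion [w, x, y, z].
In Python, from bench import sensors, vision, ctrl gives the robot as it stands.
- The arm moves only by the tool carry_out, never from a script. Its argument "deltas" is text: rows parted by semicolons, each of 7 numbers parted by spaces: the shift along the tool's x, y, z in mm, then the turn, a rotation vector about the tool's x, y, z in rad, then the closure, from 0 (fully open) to 1 (shut). In form: tx ty tz ax ay az claw; .... A call has 1 to 12 rows; each row is the pose to reach, as a shift and turn from the pose commanded when the call began, along the tool's axes at that moment; what a row does not reach only later rows make up. A row lasts 1/8 s, in which the tool goes at most 62.5 mm and 10.7 degrees, less where a joint would pass 70% of its speed; a pose out of reach is approached as far as the arm can. A call with a gripper value outside its range is refused whole. The fingers move at their own pace and stop on an object; the grip force is fixed at half the most. Time passes only in rows, so rows that repeat a pose let the fingers close. It gives the time, the measured TCP pose, the force, the opening and the grip force at its end, in the units of the state.
- sensors.get_obs(): the state, without advancing time (a new reading comes with each control period).
- vision.camera(name): name is "scene" or "top" or "wrist"; returns the picture (384x512x3 uint8, blue, green, red); there is no depth.
- vision.camera_model(name): a dict with "K" (3x3 intrinsics, pixels), "k1" (the pictures are not rectified: a ray, as slopes to the right and down, at radius r is drawn at 1 + k1 r^2 times it, then the intrinsics apply), "extrinsics" (4x4, takes a point from world to camera coordinates); the wrist camera has in their place "hand_eye" (4x4, takes a point from camera to tool coordinates, whose origin is the TCP and whose axes are the flange's). Camera axes: x right, y down, z forward; pixel columns grow to the right and rows downward; lengths in m; the calibration is good to about 2 mm. A picture is of the moment at which its call begins: read the wrist's pose just before it. camera_model takes no time and is no camera call.
- ctrl.hand_in(): hands the job in; it is judged then, once.
The state is a dict: "time_s": time; "q": joint angles; "dq": joint speeds; "joint_efforts": joint torques, N m; "eef_pos": TCP position; "eef_rot": TCP orientation; "wrist_force": force on the tool from outside, world axes, zero at the start; "torque": the same for the moment, N m; "opening": opening from 0.0 (shut) to 1.0 (fully open); "grasp_force": force on a finger pad.
Only numpy, scipy, OpenCV 4.12 (cv2) and the standard library are available. Lean on these libraries where they do the work, as an engineer would, in place of code of your own. Each camera call takes 0.05 s, during which the arm holds its last target. There are 200 camera calls.

## Working session

There is one attempt and no reset: what is moved stays moved. The work goes in short steps, Python scripts to look and compute and a tool call to move; the robot and the scene stay as the last step left them, time stands still between calls to the robot, and variables do not carry over. Pictures are saved under pics/ and viewed, at most 10 in all, crops included, and the job is handed in when it is done.

Besides the shell and the picture viewer there is one more tool, called after "Emit:" as name(argument=value, ...) on one line, values as JSON. carry_out: Moves the arm, as the interface text tells. Its arguments: {"type":"object","properties":{"deltas":{"type":"string"}},"required":["deltas"]}

```bash
mkdir -p pics; cat > h.py <<'E'
import numpy as np, cv2
from scipy.spatial.transform import Rotation as R
from bench import sensors, vision, ctrl
def T(o):
    q=o["eef_rot"]; M=np.eye(4); M[:3,:3]=R.from_quat([q[1],q[2],q[3],q[0]]).as_matrix(); M[:3,3]=o["eef_pos"]; return M
def cw(name,o):
    m=vision.camera_model(name)
    return m, (T(o)@np.array(m["hand_eye"]) if name=="wrist" else np.linalg.inv(np.array(m["extrinsics"])))
def ray(name,px,z,o=None):
    m,C=cw(name,o); p=np.atleast_2d(np.array(px,float))
    s=cv2.undistortPoints(p[:,None],np.array(m["K"],float),np.array([m["k1"],0,0,0,0.]))[:,0]
    d=np.c_[s,np.ones(len(s))]@C[:3,:3].T; c=C[:3,3]
    return c+d*((z-c[2])/d[:,2])[:,None]
E
python3 - <<'E'
from h import *
o=sensors.get_obs(); print(o["time_s"],o["eef_pos"],o["eef_rot"],o["opening"])
a=vision.camera("top");b=vision.camera("scene")
cv2.imwrite("pics/top.png",a);cv2.imwrite("pics/scene.png",b)
E
```

```text
0.0 [0.12905657 0.55977731 0.23039049] [-2.69935675e-04  1.13157276e-01  9.93576716e-01 -8.16711110e-04] 1.003477489105299
```

View pics/top.png

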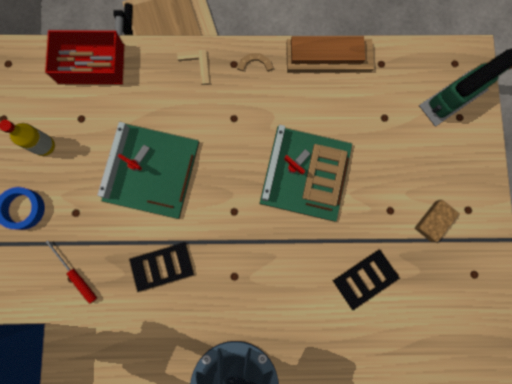

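View pics/scene.png

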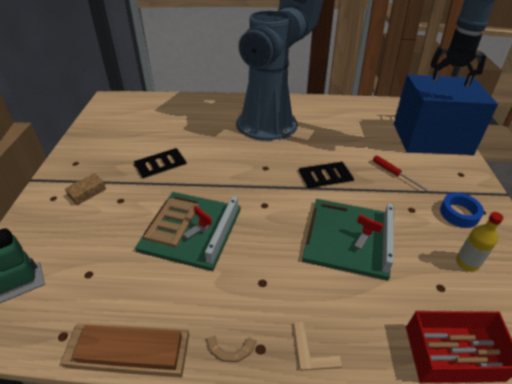

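The top view has the robot base at (235,375). There are two knobs that could be confused:
- The knob at (295,164) sits on the jig with the pale slatted blank at (325,175). This is the one to turn.
- The knob at (130,161) is on the empty jig, so it stays untouched.

The black ladders at (162,266) and (366,279) are look-alikes of the blank. The red screwdriver at (82,285) and the red box are only red decoys. Next I'll measure the chosen knob and check it in a crop.

```bash
python3 - <<'E'
from h import *
a=cv2.imread("pics/top.png"); s=cv2.imread("pics/scene.png")
cv2.imwrite("pics/crop.png",cv2.resize(a[115:230,250:365],None,fx=5,fy=5,interpolation=cv2.INTER_CUBIC))
def red(im,x0,x1,y0,y1):
    h=cv2.cvtColor(im,cv2.COLOR_BGR2HSV); m=(((h[...,0]<8)|(h[...,0]>172))&(h[...,1]>170)&(h[...,2]>90)).astype(np.uint8)
    k=np.zeros_like(m);k[y0:y1,x0:x1]=1; return m*k
def rect(m): 
    yx=np.argwhere(m)[:,::-1].astype(np.float32); return cv2.minAreaRect(yx),len(yx)
for n,im,b in(("top",a,(270,320,140,190)),("scene",s,(185,220,200,232))):
    m=red(im,*b); r,c=rect(m); P=ray(n,[r[0]],.078)[0]; B=ray(n,cv2.boxPoints(r),.08)
    print(n,r,c,P.round(4),B[:,:2].round(3).tolist())
# green board and rail
h=cv2.cvtColor(a,cv2.COLOR_BGR2HSV)
w=((h[...,1]<60)&(h[...,2]>130)).astype(np.uint8); w[:, :258]=0;w[:,290:]=0;w[:120]=0;w[215:]=0
n,l,st,ce=cv2.connectedComponentsWithStats(w); i=1+np.argmax(st[1:,4])
r,c=rect(l==i); print("rail",r,c,ray("top",cv2.boxPoints(r),.058)[:,:2].round(3).tolist())
E
```

```text
top ((292.4137878417969, 165.96551513671875), (24.1934757232666, 9.512969017028809), 40.23635482788086) 127 [ 0.5462 -0.1504  0.078 ] [[0.557, -0.119], [0.575, -0.135], [0.535, -0.181], [0.516, -0.165]]
scene ((202.0222625732422, 212.47276306152344), (20.615406036376953, 3.3772683143615723), 39.289405822753906) 66 [ 0.5536 -0.1558  0.078 ] [[0.538, -0.181], [0.529, -0.177], [0.572, -0.131], [0.581, -0.135]]
rail ((272.33984375, 165.19381713867188), (5.696440696716309, 67.23299407958984), 12.994616508483887) 365 [[0.47, -0.074], [0.642, -0.115], [0.639, -0.13], [0.466, -0.088]]
```

View pics/crop.png

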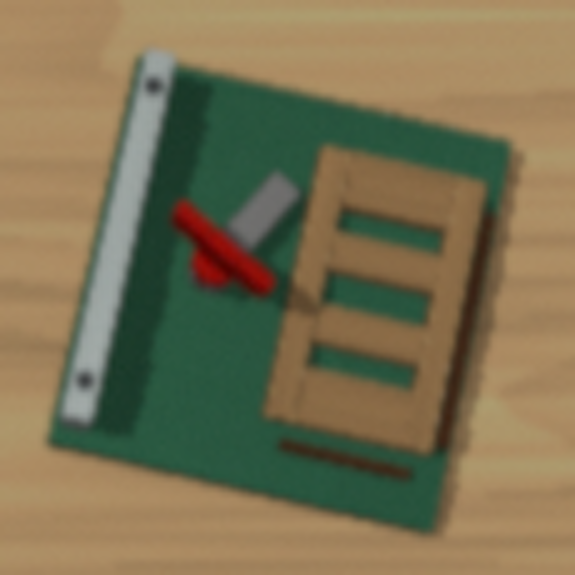

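The crop shows the red wing knob with its grey toe beside the pale blank: blade centre about (224,249) in the crop, rail at left, blank at right. In the world frame the wing lies at about +48° and the rail at −13.5°, so it needs about 62° clockwise, which fits the stated start range. The axis is near (0.552,−0.153), about 43 mm from the rail's near face against the given 45 mm. Now I'll move above it.

Emit:
carry_out(deltas="-50 -50 0 0 0 0.18 0; -100 -100 0 0 0 0.36 0; -572 -599 0 0 0 2.07 0; -572 -599 0 0 0 2.07 0; -572 -599 0 0 0 2.07 0; -572 -599 0 0 0 2.07 0; -572 -599 0 0 0 2.07 0; -572 -599 0 0 0 2.07 0; -572 -599 0 0 0 2.07 0; -572 -599 30 0 0 2.07 0; -572 -599 30 0 0 2.07 0; -572 -599 30 0 0 2.07 0")

```text
time_s: 1.6
eef_pos: [0.5122, -0.0855, 0.2098]
eef_rot: [-0.0, 0.913, 0.409, 0.0]
wrist_force: [0.4, -0.3, 0.7]
opening: 0.995
grasp_force: 0.0
```

Emit:
carry_out(deltas="-24 75 10 0 0 0 0; -24 75 10 0 0 0 0; -24 75 10 0 0 0 0")

```text
time_s: 1.98
eef_pos: [0.5514, -0.1515, 0.1994]
eef_rot: [-0.001, 0.912, 0.409, -0.001]
wrist_force: [-0.3, 0.6, 0.1]
opening: 1.003
grasp_force: 0.0
```

```bash
python3 - <<'E'
from h import *
o=sensors.get_obs(); a=vision.camera("wrist"); cv2.imwrite("pics/w1.png",a)
np.save("w1.npy",T(o)); print(T(o).round(4),np.array(vision.camera_model("wrist")["hand_eye"]).round(3))
h=cv2.cvtColor(a,cv2.COLOR_BGR2HSV); m=(((h[...,0]<8)|(h[...,0]>172))&(h[...,1]>170)&(h[...,2]>60)).astype(np.uint8)
n,l,st,ce=cv2.connectedComponentsWithStats(m)
for i in range(1,n):
    if st[i,4]<200: continue
    r=cv2.minAreaRect(np.argwhere(l==i)[:,::-1].astype(np.float32)); print(r,st[i]); print(ray("wrist",np.vstack([cv2.boxPoints(r),r[0]]),.08,o)[:,:2].round(4).tolist())
E
```

```text
[[ 6.650e-01  7.469e-01 -1.700e-03  5.514e-01]
 [ 7.469e-01 -6.650e-01  1.200e-03 -1.515e-01]
 [-3.000e-04 -2.100e-03 -1.000e+00  1.994e-01]
 [ 0.000e+00  0.000e+00  0.000e+00  1.000e+00]] [[ 0.    -0.95  -0.312  0.079]
 [ 1.     0.    -0.    -0.   ]
 [ 0.    -0.312  0.95  -0.142]
 [ 0.     0.     0.     1.   ]]
((260.5, 190.5), (67.0, 21.0), 90.0) [250 157  22  68 795]
[[0.5672, -0.1232], [0.5813, -0.1358], [0.5385, -0.1852], [0.5233, -0.1717], [0.5534, -0.1531]]
```

View pics/w1.png

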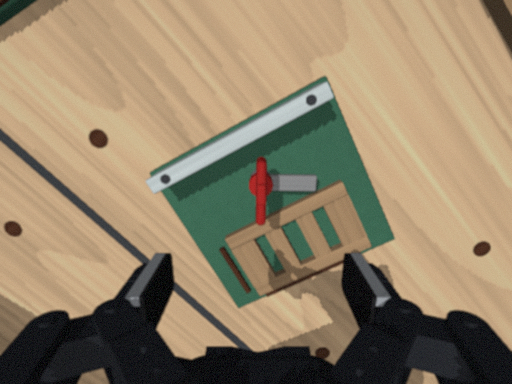

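The wrist view shows the blade upright in the picture at column ~261.5, rows 157–224. It is aligned with the tool's x axis and centred to within about 4 mm in tool y. The rail slopes 28.5° there, so the turn is about 61.5°. I'll descend to TCP z ≈ 64 mm and grip.

Emit:
carry_out(deltas="0 4 50 0 0 0 0.3; 0 4 100 0 0 0 0.3; 0 4 135 0 0 0 0.4; 0 4 135 0 0 0 0.4; 0 4 135 0 0 0 1; 0 4 135 0 0 0 1; 0 4 135 0 0 0 1; 0 4 135 0 0 0 1; 0 4 135 0 0 0 1; 0 4 135 0 0 0 1")

```text
time_s: 3.28
eef_pos: [0.5546, -0.1526, 0.0676]
eef_rot: [-0.001, 0.912, 0.41, 0.0]
wrist_force: [-7.6, 6.7, 13.1]
opening: 0.098
grasp_force: 59.5
```

```bash
python3 - <<'E'
from h import *
o=sensors.get_obs(); print(o["eef_pos"],o["wrist_force"],o["torque"],o["opening"],o["grasp_force"])
E
```

```text
[ 0.55456208 -0.15264865  0.06757998] [-7.6052483   6.67277725 13.077536  ] [ 1.16139813  1.1616174  -0.0545428 ] 0.09846324400801382 59.535126741975546
```

Gripped at 59.5 N with an opening of about 8 mm, and only a small side load. I'll relieve that load and turn clockwise, which is + about the tool's z.

Emit:
carry_out(deltas="0 -1 -2 0 0 0 1; 0 -1 -2 0 0 0.15 1; 0 -1 -2 0 0 0.3 1; 0 -1 -2 0 0 0.45 1; 0 -1 -2 0 0 0.6 1; 0 -1 -2 0 0 0.75 1; 0 -1 -2 0 0 0.88 1; 0 -1 -2 0 0 0.96 1; 0 -1 -2 0 0 1.02 1; 0 -1 -2 0 0 1.02 1")

```text
time_s: 4.53
eef_pos: [0.5556, -0.1563, 0.0678]
eef_rot: [0.002, 0.996, -0.088, 0.002]
wrist_force: [5.3, -9.6, -12.3]
opening: 0.097
grasp_force: 58.9
```

```bash
python3 - <<'E'
from h import *
o=sensors.get_obs(); M=T(o); print(o["eef_pos"],np.degrees(np.arctan2(M[1,0],M[0,0])),o["wrist_force"],o["torque"],o["opening"],o["grasp_force"])
E
```

```text
[ 0.55564322 -0.15627602  0.06780694] -10.10683518457513 [  5.30249901  -9.64852738 -12.30653304] [-1.64465343 -0.83570465 -0.02051336] 0.09690953857386116 58.877992518246174
```

Emit:
carry_out(deltas="0 0 1 0 0 0.04 1; 0 0 1 0 0 0.08 1; 0 0 1 0 0 0.10 1; 0 0 1 0 0 0.10 1")

```text
time_s: 5.03
eef_pos: [0.5557, -0.1565, 0.0678]
eef_rot: [0.003, 0.991, -0.136, 0.002]
wrist_force: [1.8, -9.3, -4.4]
opening: 0.098
grasp_force: 61.6
```

```bash
python3 - <<'E'
from h import *
o=sensors.get_obs(); M=T(o); print(o["eef_pos"],np.degrees(np.arctan2(M[1,0],M[0,0])),o["wrist_force"],o["torque"],o["opening"],o["grasp_force"])
E
```

```text
[ 0.55567498 -0.15653061  0.06776583] -15.677321169376588 [ 1.79696422 -9.30317904 -4.43189184] [-1.56584889 -0.26873639  0.85700437] 0.09795473038200919 61.60835503851047
```

The moment about z has climbed to 0.86 N m, so the knob is against its hard stop. I'll take off the twist and side load, open slightly and lift off.

Emit:
carry_out(deltas="0 1 0 0 0 -0.025 1; 0 1 0 0 0 -0.025 1; 0 1 0 0 0 -0.025 0.65; 0 1 0 0 0 -0.025 0.65; 0 1 0 0 0 -0.025 0.65; 0 1 -20 0 0 -0.025 0.65; 0 1 -60 0 0 -0.025 0.6; 0 1 -120 0 0 -0.025 0.5; 0 1 -135 0 0 -0.025 0.5; 0 1 -135 0 0 -0.025 0.5")

```text
time_s: 6.28
eef_pos: [0.5545, -0.1544, 0.2025]
eef_rot: [0.0, 0.992, -0.125, 0.001]
wrist_force: [-1.2, 1.1, -0.4]
opening: 0.5
grasp_force: 0.0
```

```bash
python3 - <<'E'
from h import *
o=sensors.get_obs(); a=vision.camera("wrist"); cv2.imwrite("pics/w2.png",a); print(o["time_s"],o["eef_pos"],o["wrist_force"])
h=cv2.cvtColor(a,cv2.COLOR_BGR2HSV)
def rc(m,nm,z):
    n,l,st,ce=cv2.connectedComponentsWithStats(m.astype(np.uint8)); i=1+np.argmax(st[1:,4]); p=np.argwhere(l==i)[:,::-1].astype(np.float32)
    P=ray("wrist",p,z,o)[:,:2]; w,v=np.linalg.eigh(np.cov(P.T)); print(nm,st[i],np.degrees(np.arctan(v[1,1]/v[0,1])).round(2),P.mean(0).round(4))
rc(((h[...,0]<8)|(h[...,0]>172))&(h[...,1]>170)&(h[...,2]>110),"knob",.08)
rc((h[...,1]<50)&(h[...,2]>130),"rail",.058)
E
```

```text
6.275 [ 0.55445964 -0.1543921   0.20253667] [-1.23822148  1.0745885  -0.41022722]
knob [248 160  23  63 742] -13.27 [ 0.5555 -0.1569]
rail [ 192   82   27  165 2549] -13.75 [ 0.5872 -0.1106]
```

View pics/w2.png

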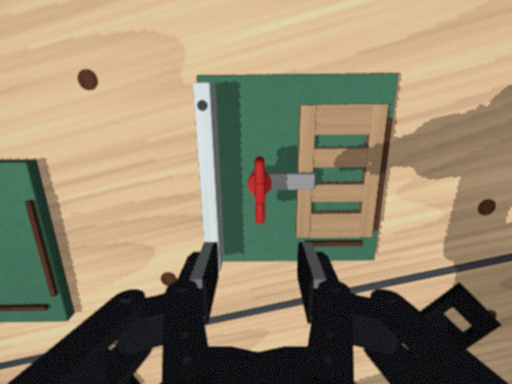

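The wrist view shows the wings at column ~260 parallel to the rail (−13.3° against −13.8°). The toe tip at (313,181) lies over the blank's near edge, and the blank sits square where it was. The gripper is clear of everything.

```bash
python3 -c "
from bench import ctrl; print(ctrl.hand_in())"
```

```text
the job is handed in; nothing more can be done
None
```

The working jig's knob is turned clockwise to its stop, with its wings along the rail and its toe over the blank's edge; the blank is where it was, the empty jig's knob was not touched, and the job is handed in.

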